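# Make up the 35 mm and 16 mm splicing kits

## Task

Make up the two splicing kits from the stock on the light panel: the ivory 35 mm core, the wide amber tape roll and the loupe go in the blue three-compartment tray, and the red 16 mm core and the narrow green tape roll go in the grey two-compartment tray. Put one thing in each compartment, any order, lying flat on the tray floor with the loupe standing upright lens end up; set things down rather than letting them drop. Leave the film canister, the jar and the big yellow core where they stand.

Things in the scene. Friction and masses are not known exactly. Their poses are not given: they have to be found in the camera images.
- core35: ivory moulded plastic film core for 35 mm film, a ribbed ring lying flat: 51 mm outside diameter, 35 mm high, 25 mm hole. Origin: centre of the underside; z up, yaw at random (it is round). About 35 g. Goes in the blue tray.
- tape35: wide amber splicing-tape roll lying flat: 52 mm diameter, 35 mm high, white inner core with a 25 mm hole. Origin: centre of the underside; z up, yaw at random (it is round). About 50 g. Goes in the blue tray.
- loupe: black magnifying loupe standing upright, pale glass lens on top, clear skirt below: 44 mm diameter (42 mm in the lowest 18 mm), 45 mm high. Origin: centre of the underside; z up, yaw at random (it is round). About 60 g. Goes in the blue tray.
- core16: red moulded plastic film core for 16 mm film, a low ribbed ring lying flat: 51 mm outside diameter, 16 mm high, 25 mm hole. Origin: centre of the underside; z up, yaw at random (it is round). About 18 g. Goes in the grey tray.
- tape16: narrow green splicing-tape roll lying flat: 52 mm diameter, 16 mm high, white inner core with a 25 mm hole. Origin: centre of the underside; z up, yaw at random (it is round). About 25 g. Goes in the grey tray.
- tray_blue: blue open kit tray, 228 x 114 mm, 16 mm high, empty, with three equal compartments, each 72 mm (tray x) by 108 mm (tray y) inside, divided by 3 mm walls across the long side; outer walls 3 mm thick and 16 mm high, dividers 14 mm high, floor 3 mm thick. Heavy, on rubber feet: it does not move. Origin: centre of the underside, on the table; x along the long side, y across, z up. Compartment centres at x = -75, 0 and +75 mm, y = 0.
- tray_grey: grey open kit tray, 153 x 114 mm, 16 mm high, empty, with two equal compartments, each 72 mm (tray x) by 108 mm (tray y) inside, divided by 3 mm walls across the long side; outer walls 3 mm thick and 16 mm high, dividers 14 mm high, floor 3 mm thick. Heavy, on rubber feet: it does not move. Origin: centre of the underside, on the table; x along the long side, y across, z up. Compartment centres at x = -37.5 and +37.5 mm, y = 0.
- canister: black plastic film canister with a grey lid, upright: 34 mm diameter, 51 mm high. Origin: centre of the underside; z up, yaw at random (it is round). To be left alone.
- jar: small amber glass jar with a bare metal cap: 44 mm diameter, 43 mm high. Origin: centre of the underside; z up, yaw at random (it is round). To be left alone.
- core_big: big yellow ribbed plastic film core: 76 mm diameter, 35 mm high, 25 mm hole. Origin: centre of the underside; z up, yaw at random (it is round). To be left alone.
Things that resemble listed ones, but are neither listed nor needed, are in the scene too. What is shaped like the loupe but pink or purple is not meant.

How it is judged:
By the outcome, as a careful person would: the job done as asked, in the order asked, and still so for the second after the job is handed in, with the robot touching nothing.
It also fails if it takes over 128 s, if anything falls off the work surface, if the arm or the gripper's body presses on something with over 40 N, if the wrist force passes 120 N, or if a joint passes its speed limit or range.

## Robot

A 6-joint arm with a two-finger parallel gripper is mounted at the origin on the work surface. World frame = base frame: x ahead of the robot, y to its left, z up, the work surface at z = 0. Lengths are in m, angles in rad, forces in N, time in s.
With the tool pointing down it reaches from about 0.3 to 0.875 m from the base axis. Payload 6.4 kg.
Tool frame: the origin (TCP) lies midway between the tips of the shut fingers; the grasp point (between the pads) lies 19 mm behind it; z points along the fingers, y is the direction in which the jaws open and shut (so a half turn about z gives the same grasp; the last joint's range is limited). The gripper opens to 85 mm and grips with 20 to 120 N. Pads are 22 mm wide; open, the fingers measure 114 mm over their backs; the gripper's body (76 mm by 85 mm) begins 54 mm behind the grasp point. The pads swing forward as they close: fully open they stand 13 mm farther back than shut.
Start: joints at [1.006, 0.181, 1.607, -0, 1.354, -0.206], TCP at [0.202, 0.538, 0.231] pointing down, gripper open.
Joint ranges: [-2.99, 2.99], [-0.89, 2.07], [0.3, 2.58], [-1.14, 4.28], [0, 2.63], [-3.12, 3.12]. Speed limits (rad/s): [2.57, 2.57, 3.01, 3.14, 3.14, 3.14].

## Interface

Orientations are given as a unit quaternion [w, x, y, z].
In Python, from bench import get_obs, camera, hand_in gives the robot as it stands.
- The arm moves only by the tool drive_tool, never from a script. Its argument "deltas" is a list of rows, each a list of 2 entries, a list of its own where there are three numbers: the shift along the world's x, y, z in m, then the turn about the world's z in rad. A call has 1 to 10 rows; each row shifts and turns the pose as measured when the row begins; what a row does not reach is not made up. A row lasts 1/10 s, in which the tool goes at most 50 mm and 8.59 degrees, less where a joint would pass 70% of its speed; a pose out of reach is approached as far as the arm can. A call is refused whole if a number of a shift passes 0.05 or a number of a turn 0.15, either way. A call with a gripper value outside its range is refused whole. "gripper" is the opening, from 0 (shut) to 1 (fully open), set as the call begins (left out, the last holds). The fingers move at their own pace and stop on an object; the grip force is fixed at half the most. Time passes only in rows, so rows that do not move let the fingers close. It gives the time, the measured TCP pose, the force and the opening at its end, in the units of the state.
- get_obs(): the state, without advancing time (a new reading comes with each control period).
- camera(name): name is "side" or "top"; returns a dict with "frame" (480x640x3 uint8, red, green, blue), "fx", "fy", "cx", "cy" (pixels), "eye" and "attitude" of the camera in the world. Camera axes: x right, y down, z forward; pixel columns grow to the right and rows downward; lengths in m; the calibration is good to about 2 mm. A picture is of the moment at which its call begins. There is no depth.
- hand_in(): hands the job in, once; it reports no verdict.
The state is a dict: "time_s": time; "q": joint angles; "dq": joint speeds; "joint_efforts": joint torques, N m; "eef_pos": TCP position; "eef_rot": TCP orientation; "wrist_force": force on the tool from outside, world axes, zero at the start; "torque": the same for the moment, N m; "opening": opening from 0.0 (shut) to 1.0 (fully open).
Only numpy, scipy, OpenCV 4.12 (cv2) and the standard library are available. Lean on these libraries where they do the work, as an engineer would, in place of code of your own. Each camera call takes 0.05 s, during which the arm holds its last target.

## Working session

There is one attempt and no reset: what is moved stays moved. The work goes in short steps, Python scripts to look and compute and a tool call to move; the robot and the scene stay as the last step left them, time stands still between calls to the robot, and variables do not carry over. Pictures are saved under pics/ and viewed, and the job is handed in when it is done.

Besides the shell and the picture viewer there is one more tool, called after "Request:" by a JSON object that holds its "fn" and its "kwargs", one argument or row to a line. drive_tool: Moves the arm, as the interface text tells. Its arguments: {"type":"object","properties":{"deltas":{"type":"array","items":{"type":"array"}},"gripper":{"type":"number"}},"required":["deltas"]}

```bash
ls; mkdir -p pics
python3 - <<'E'
from bench import *
import cv2,pickle
o=get_obs();print({k:o[k] for k in('time_s','eef_pos','eef_rot','opening','wrist_force')})
for n in('side','top'):
    c=camera(n);pickle.dump(c,open(n+'0.pkl','wb'))
    print(n,c['fx'],c['fy'],c['cx'],c['cy'],c['eye'],c['attitude'])
    cv2.imwrite(f'pics/{n}0.png',c['frame'][:,:,::-1])
E
```

```text
pics
{'time_s': 0.0, 'eef_pos': array([0.20158088, 0.53792731, 0.23037926]), 'eef_rot': array([-3.33291358e-04,  1.78410538e-01,  9.83955743e-01, -8.15617781e-04]), 'opening': 1.006162764841933, 'wrist_force': array([0.19927691, 0.04638362, 0.22829499])}
side 547.4545696047197 547.4545696047197 330.48582172098986 237.56364888798024 [ 0.43794295 -0.69542685  0.60339817] [-0.43532828  0.89978991 -0.02671681  0.0123947 ]
top 447.7024852463358 447.7024852463358 316.0010837320458 240.70910566522036 [0.39061259 0.01326753 0.80056409] [-0.03940567  0.71111744 -0.69911142  0.06326451]
```

View pics/top0.png

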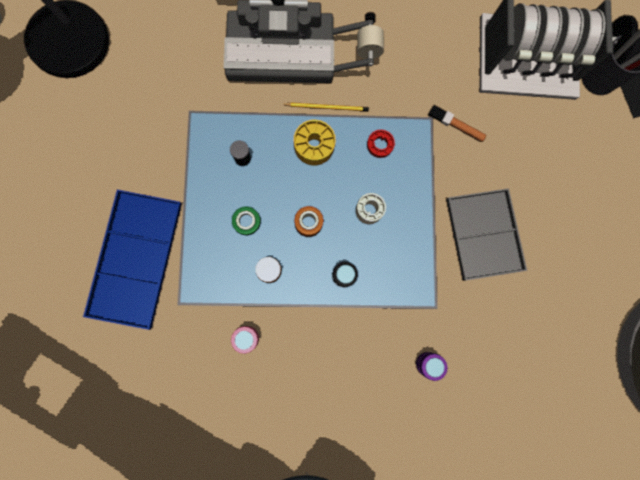

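View pics/side0.png

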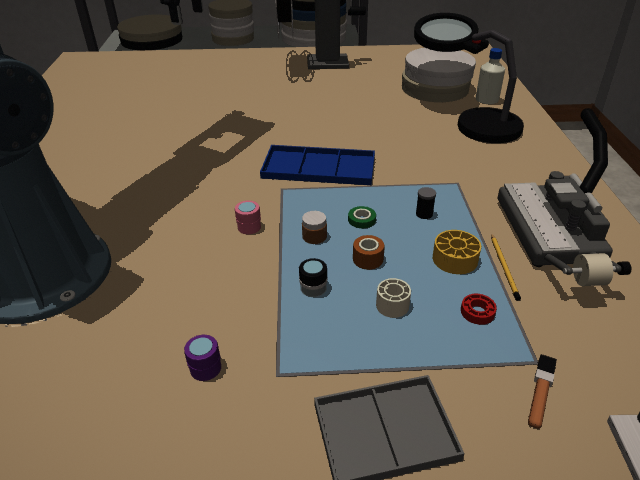

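The top view shows: red core (381,143), ivory core (371,208), amber roll (309,221), green roll (246,221), black loupe (345,273), jar (268,269), canister (240,152), big core (314,142). The pink (244,340) and purple (434,367) loupes are decoys. Next I'll look at enlarged crops.

Run:
```python
import cv2
t=cv2.imread('pics/top0.png');s=cv2.imread('pics/side0.png')
cv2.imwrite('pics/tc.png',cv2.resize(t[120:290,225:405],None,fx=3.5,fy=3.5,interpolation=cv2.INTER_CUBIC))
cv2.imwrite('pics/sc.png',cv2.resize(s[180:370,270:530],None,fx=3,fy=3,interpolation=cv2.INTER_CUBIC))
cv2.imwrite('pics/tb.png',cv2.resize(t[180:340,75:195],None,fx=3.5,fy=3.5,interpolation=cv2.INTER_CUBIC))
cv2.imwrite('pics/tg.png',cv2.resize(t[180:290,435:535],None,fx=5,fy=5,interpolation=cv2.INTER_CUBIC))
```

```text
(no output)
```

View pics/tc.png

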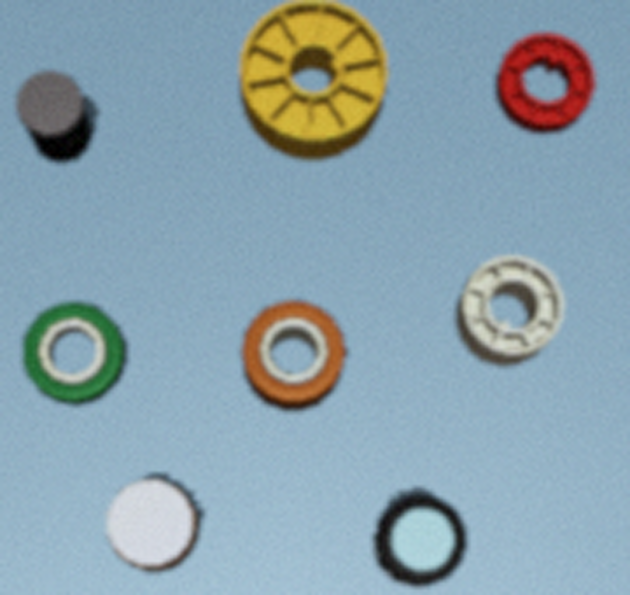

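View pics/sc.png

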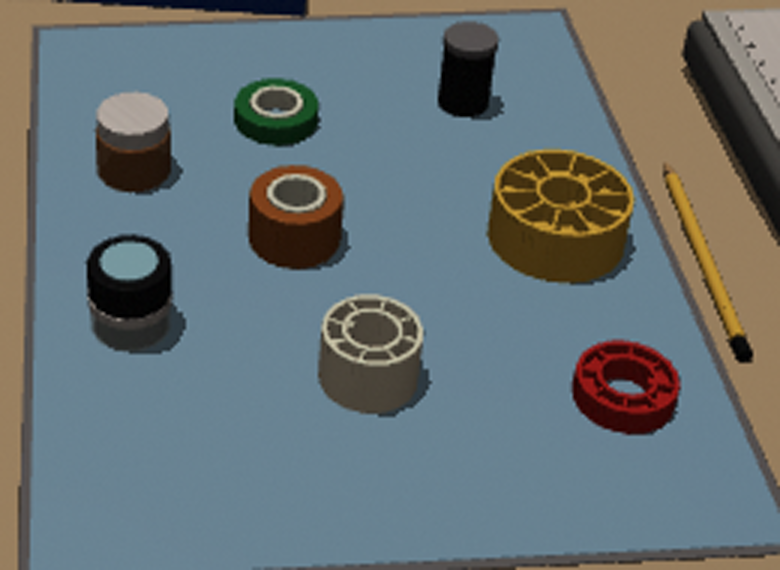

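View pics/tb.png

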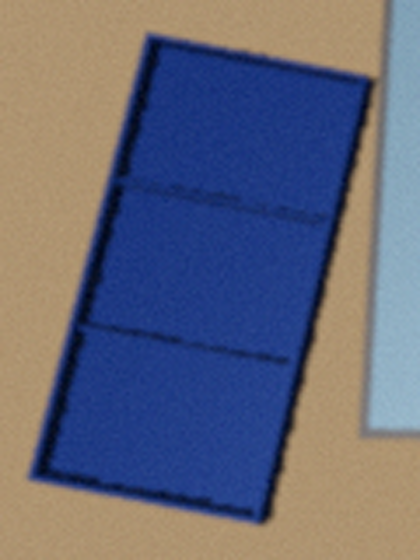

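View pics/tg.png

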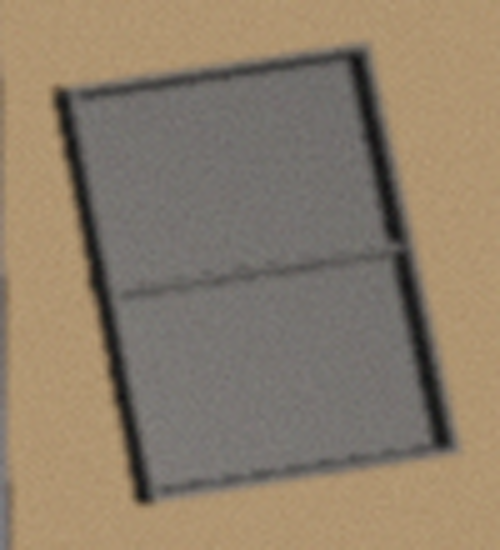

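```bash
cat > h.py <<'E'
import numpy as np,pickle
from scipy.spatial.transform import Rotation as R
C={n:pickle.load(open(n+'0.pkl','rb')) for n in('side','top')}
def ray(n,u,v):
    c=C[n];w,x,y,z=c['attitude']
    d=R.from_quat([x,y,z,w]).apply([(u-c['cx'])/c['fx'],(v-c['cy'])/c['fy'],1]);return np.array(c['eye']),d
def at(n,u,v,z):
    e,d=ray(n,u,v);return e+d*(z-e[2])/d[2]
def tri(a,b):
    e1,d1=ray('top',*a);e2,d2=ray('side',*b)
    t=np.linalg.lstsq(np.stack([d1,-d2],1),e2-e1,rcond=None)[0]
    p,q=e1+t[0]*d1,e2+t[1]*d2
    return (p+q)/2,np.linalg.norm(p-q)
def proj(n,P):
    c=C[n];w,x,y,z=c['attitude']
    p=R.from_quat([x,y,z,w]).inv().apply(np.array(P)-c['eye'])
    return c['cx']+c['fx']*p[...,0]/p[...,2],c['cy']+c['fy']*p[...,1]/p[...,2]
E
python3 - <<'E'
from h import *
np.set_printoptions(precision=4,suppress=True)
T=dict(tape16=(73,350),tape35=(293,350),core35=(513,307),core16=(546,80),loupe=(423,538),big=(313,72),can=(50,103),jar=(152,523))
S=dict(tape16=(277,101),tape35=(296,193),core35=(371,330),core16=(626,383),loupe=(130,262),big=(564,191),can=(470,38),jar=(133,113))
H=dict(tape16=.016,tape35=.035,core35=.035,core16=.016,loupe=.045,big=.035,can=.051,jar=.043)
for k in T:
    a=(T[k][0]/3.5+225-.36,T[k][1]/3.5+120-.36);b=(S[k][0]/3+270-.33,S[k][1]/3+180-.33)
    p,e=tri(a,b);print(k,p,'err',round(e,4),'base z',round(p[2]-H[k],4), at('top',*a,H[k]+.008), at('side',*b,H[k]+.008))
print('blue')
for x,y in[(148,36),(372,79),(266,521),(33,477)]:
    print(at('top',x/3.5+75-.36,y/3.5+180-.36,.016))
print('grey')
for x,y in[(57,91),(366,46),(457,448),(143,499)]:
    print(at('top',x/5+435-.4,y/5+180-.4,.016))
E
```

```text
tape16 [0.542  0.1133 0.0158] err 0.0018 base z -0.0002 [0.5395 0.1122 0.024 ] [0.5414 0.1022 0.024 ]
tape35 [0.5406 0.002  0.0337] err 0.0012 base z -0.0013 [0.5382 0.0021 0.043 ] [ 0.5395 -0.0092  0.043 ]
core35 [ 0.5653 -0.1082  0.0337] err 0.0019 base z -0.0013 [ 0.5622 -0.1067  0.043 ] [ 0.5642 -0.1176  0.043 ]
core16 [ 0.693  -0.1298  0.0106] err 0.0004 base z -0.0054 [ 0.6876 -0.1274  0.024 ] [ 0.6874 -0.1425  0.024 ]
loupe [ 0.4472 -0.0623  0.0447] err 0.0012 base z -0.0003 [ 0.446  -0.0615  0.053 ] [ 0.4476 -0.0715  0.053 ]
big [ 0.6868 -0.0059  0.0339] err 0.0037 base z -0.0011 [ 0.6813 -0.0055  0.043 ] [ 0.6847 -0.0162  0.043 ]
can [0.6599 0.125  0.0493] err 0.0013 base z -0.0017 [0.6557 0.1236 0.059 ] [0.6567 0.1109 0.059 ]
jar [0.4528 0.0688 0.0433] err 0.0022 base z 0.0003 [0.4511 0.0681 0.051 ] [0.4537 0.0584 0.051 ]
blue
[0.5898 0.3421 0.016 ]
[0.5701 0.2285 0.016 ]
[0.3493 0.2668 0.016 ]
[0.3688 0.38   0.016 ]
grey
[ 0.5891 -0.2475  0.016 ]
[ 0.6086 -0.3624  0.016 ]
[ 0.4617 -0.3882  0.016 ]
[ 0.4416 -0.2741  0.016 ]
```

Loupe choice: the candidates are black (345,273), pink (244,340) and purple (434,367). The enlarged crops confirm the black one, with pale lens and clear skirt, on the panel. The panel is flush with z≈0. I'm starting with the amber roll at (0.541, 0.002).

Request:
{"fn": "drive_tool", "kwargs": {
  "deltas": [
    [[0.026,-0.042,-0.005],0.02],
    [[0.026,-0.042,-0.005],0.02],
    [[0.026,-0.042,-0.005],0.02],
    [[0.026,-0.042,-0.005],0.02],
    [[0.026,-0.042,-0.005],0.02],
    [[0.026,-0.042,-0.005],0.02],
    [[0.026,-0.042,-0.005],0.02],
    [[0.026,-0.042,-0.005],0.02],
    [[0.026,-0.042,-0.005],0.015],
    [[0.026,-0.042,-0.005],0.01]
  ]
}}

```text
time_s: 1.1
eef_pos: [0.4575, 0.1137, 0.1777]
eef_rot: [-0.001, 0.077, 0.997, -0.0]
wrist_force: [0.6, 0.6, -0.1]
opening: 1.0
```

Request:
{"fn": "drive_tool", "kwargs": {
  "deltas": [
    [[0.028,-0.037,-0.01],0],
    [[0.028,-0.037,-0.01],0],
    [[0.027,-0.037,-0.02],0],
    [[0,0,-0.04],0],
    [[0,0,-0.025],0],
    [[0,0,0],0]
  ]
}}

```text
time_s: 1.7
eef_pos: [0.5448, -0.0089, 0.0693]
eef_rot: [0.001, 0.082, 0.997, -0.001]
wrist_force: [-0.5, -0.1, 0.9]
opening: 1.0
```

Request:
{"fn": "drive_tool", "kwargs": {
  "deltas": [
    [[-0.004,0.011,-0.02],0],
    [[0,0,0],0]
  ]
}}

```text
time_s: 1.9
eef_pos: [0.5403, 0.0023, 0.0494]
eef_rot: [-0.0, 0.082, 0.997, -0.001]
wrist_force: [-0.7, 0.4, -0.4]
opening: 1.002
```

Run:
```python
from bench import *
import cv2
print(get_obs()['eef_pos'])
for n in('side','top'):
    c=camera(n);cv2.imwrite(f'pics/{n}1.png',cv2.resize(c['frame'][110:380,200:520,::-1],None,fx=2.2,fy=2.2))
```

```text
[0.54031774 0.00229028 0.04941069]
```

View pics/side1.png

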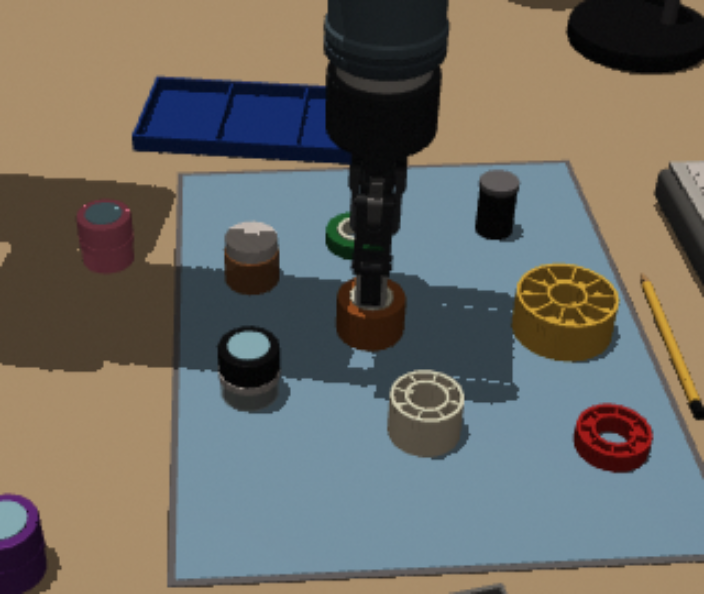

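View pics/top1.png

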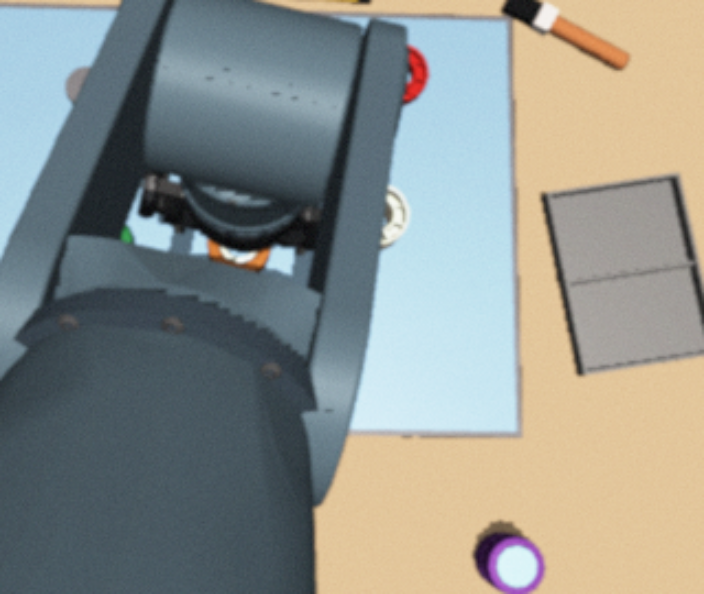

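The gripper straddles the amber roll: the finger is at x≈370 and the roll at 371 in the side crop. I'm descending and gripping.

Request:
{"fn": "drive_tool", "kwargs": {
  "deltas": [
    [[0,0,-0.025],0],
    [[0,0,-0.012],0],
    [[0,0,0],0]
  ]
}}

```text
time_s: 2.3
eef_pos: [0.5492, -0.0001, 0.0212]
eef_rot: [0.009, 0.081, 0.997, -0.002]
wrist_force: [0.1, 0.0, -0.4]
opening: 0.998
```

Request:
{"fn": "drive_tool", "kwargs": {
  "deltas": [
    [[0,0,0],0],
    [[0,0,0],0],
    [[0,0,0],0],
    [[0,0,0],0],
    [[0,0,0],0],
    [[0,0,0],0],
    [[0,0,0],0],
    [[0,0,0],0]
  ],
  "gripper": 0
}}

```text
time_s: 3.1
eef_pos: [0.5525, -0.0009, 0.0266]
eef_rot: [0.012, 0.081, 0.997, -0.003]
wrist_force: [0.1, 1.5, -0.2]
opening: 0.557
```

Run:
```python
from bench import *
import cv2
o=get_obs()
for k in o: print(k,o[k])
c=camera('side');cv2.imwrite(f'pics/side2.png',cv2.resize(c['frame'][160:320,250:470,::-1],None,fx=3.5,fy=3.5))
```

```text
time_s 3.1
q [-0.21514009  0.39210827  1.81068404 -0.00283482  0.9140201  -1.62226727]
dq [-3.49173978e-04  1.05331373e-03 -1.42299056e-04  1.44340876e-03
  6.40220953e-05 -2.32634398e-03]
joint_efforts [ 2.90810829e-03 -4.67539001e+01 -2.68422461e+01 -9.11572744e-03
 -1.17920288e-01 -1.87588893e-05]
eef_pos [ 0.55251693 -0.00089016  0.02661191]
eef_rot [ 0.01212926  0.08088831  0.99664552 -0.00276986]
wrist_force [ 0.14224617  1.45365725 -0.20963266]
torque [-0.00752646  0.03875772 -0.01026947]
opening 0.5570439281599808
```

View pics/side2.png

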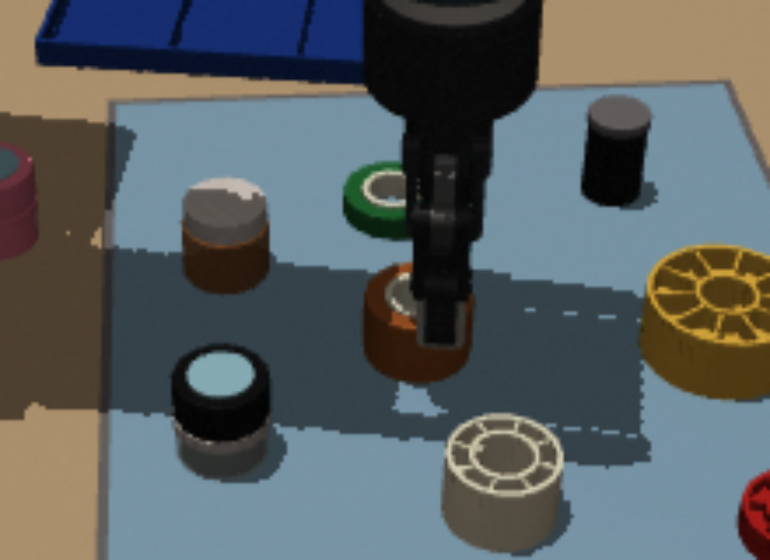

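The grip is off-centre: the tool drifted 12 mm ahead of the roll during the descent. I'll reopen and find out how it drifts before lifting anything.

Request:
{"fn": "drive_tool", "kwargs": {
  "deltas": [
    [[0,0,0],0],
    [[0,0,0],0],
    [[0,0,0],0],
    [[0,0,0],0],
    [[0,0,0],0]
  ],
  "gripper": 1
}}

```text
time_s: 3.65
eef_pos: [0.5525, -0.0009, 0.0265]
eef_rot: [0.012, 0.081, 0.997, -0.003]
wrist_force: [-0.2, 0.1, 0.4]
opening: 0.998
```

Request:
{"fn": "drive_tool", "kwargs": {
  "deltas": [
    [[0,0,0.01],0]
  ]
}}

```text
time_s: 3.75
eef_pos: [0.5512, -0.0007, 0.0355]
eef_rot: [0.011, 0.081, 0.997, -0.003]
wrist_force: [-0.3, 0.5, 0.6]
opening: 1.001
```

Request:
{"fn": "drive_tool", "kwargs": {
  "deltas": [
    [[0,0,0],0]
  ]
}}

```text
time_s: 3.85
eef_pos: [0.5525, -0.0009, 0.0372]
eef_rot: [0.012, 0.081, 0.997, -0.003]
wrist_force: [-0.3, -0.2, 0.1]
opening: 1.002
```

Request:
{"fn": "drive_tool", "kwargs": {
  "deltas": [
    [[0,0,0],0]
  ]
}}

```text
time_s: 3.95
eef_pos: [0.5526, -0.0009, 0.0375]
eef_rot: [0.012, 0.081, 0.997, -0.003]
wrist_force: [-0.6, 1.7, -0.5]
opening: 1.004
```

Request:
{"fn": "drive_tool", "kwargs": {
  "deltas": [
    [[-0.012,0.003,0.02],0]
  ]
}}

```text
time_s: 4.05
eef_pos: [0.5398, 0.002, 0.0561]
eef_rot: [0.011, 0.081, 0.997, -0.003]
wrist_force: [0.9, 0.0, 0.3]
opening: 0.999
```

Request:
{"fn": "drive_tool", "kwargs": {
  "deltas": [
    [[0,0,0],0]
  ]
}}

```text
time_s: 4.15
eef_pos: [0.5405, 0.0021, 0.0579]
eef_rot: [0.012, 0.081, 0.997, -0.003]
wrist_force: [1.3, -0.8, 0.8]
opening: 0.996
```

Request:
{"fn": "drive_tool", "kwargs": {
  "deltas": [
    [[0,0,-0.01],0]
  ]
}}

```text
time_s: 4.25
eef_pos: [0.5418, 0.0018, 0.0488]
eef_rot: [0.014, 0.081, 0.997, -0.003]
wrist_force: [-0.4, 0.5, 0.0]
opening: 1.0
```

Request:
{"fn": "drive_tool", "kwargs": {
  "deltas": [
    [[0,0,-0.01],0]
  ]
}}

```text
time_s: 4.35
eef_pos: [0.542, 0.0017, 0.0379]
eef_rot: [0.014, 0.081, 0.997, -0.003]
wrist_force: [-0.4, 0.2, -0.1]
opening: 0.999
```

Request:
{"fn": "drive_tool", "kwargs": {
  "deltas": [
    [[0,0,0],0]
  ]
}}

```text
time_s: 4.45
eef_pos: [0.5406, 0.0019, 0.0354]
eef_rot: [0.012, 0.081, 0.997, -0.003]
wrist_force: [-0.5, 0.1, 0.7]
opening: 1.004
```

Request:
{"fn": "drive_tool", "kwargs": {
  "deltas": [
    [[0,0,-0.01],0]
  ]
}}

```text
time_s: 4.55
eef_pos: [0.5414, 0.0017, 0.0252]
eef_rot: [0.013, 0.081, 0.997, -0.003]
wrist_force: [0.7, 1.0, 0.8]
opening: 1.002
```

Request:
{"fn": "drive_tool", "kwargs": {
  "deltas": [
    [[0,0,0],0]
  ]
}}

```text
time_s: 4.65
eef_pos: [0.5397, 0.002, 0.0228]
eef_rot: [0.011, 0.081, 0.997, -0.003]
wrist_force: [0.7, 0.2, 0.1]
opening: 0.998
```

Request:
{"fn": "drive_tool", "kwargs": {
  "deltas": [
    [[0,0,-0.006],0],
    [[0,0,-0.003],0],
    [[0,0,0],0]
  ]
}}

```text
time_s: 4.95
eef_pos: [0.5394, 0.002, 0.0121]
eef_rot: [0.01, 0.081, 0.997, -0.003]
wrist_force: [0.8, 0.1, 0.5]
opening: 1.001
```

Request:
{"fn": "drive_tool", "kwargs": {
  "deltas": [
    [[0,0,0],0],
    [[0,0,0],0],
    [[0,0,0],0],
    [[0,0,0],0]
  ],
  "gripper": 0
}}

```text
time_s: 5.35
eef_pos: [0.5405, 0.0019, 0.0135]
eef_rot: [0.011, 0.081, 0.997, -0.003]
wrist_force: [-1.0, -0.3, -1.0]
opening: 0.582
```

Request:
{"fn": "drive_tool", "kwargs": {
  "deltas": [
    [[0,0,0],0],
    [[0,0,0],0]
  ]
}}

```text
time_s: 5.55
eef_pos: [0.5406, 0.0018, 0.0137]
eef_rot: [0.012, 0.081, 0.997, -0.003]
wrist_force: [0.2, -0.5, -0.4]
opening: 0.577
```

Request:
{"fn": "drive_tool", "kwargs": {
  "deltas": [
    [[0,0,0.01],0],
    [[0,0,0.02],0],
    [[0,0,0.02],0],
    [[0,0,0.01],0],
    [[0,0,0],0]
  ]
}}

```text
time_s: 6.05
eef_pos: [0.5397, 0.002, 0.0769]
eef_rot: [0.011, 0.081, 0.997, -0.003]
wrist_force: [1.0, -0.4, -0.7]
opening: 0.585
```

Run:
```python
from bench import *
import cv2
c=camera('side');cv2.imwrite(f'pics/side3.png',cv2.resize(c['frame'][130:320,250:470,::-1],None,fx=3,fy=3))
```

```text
(no output)
```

View pics/side3.png

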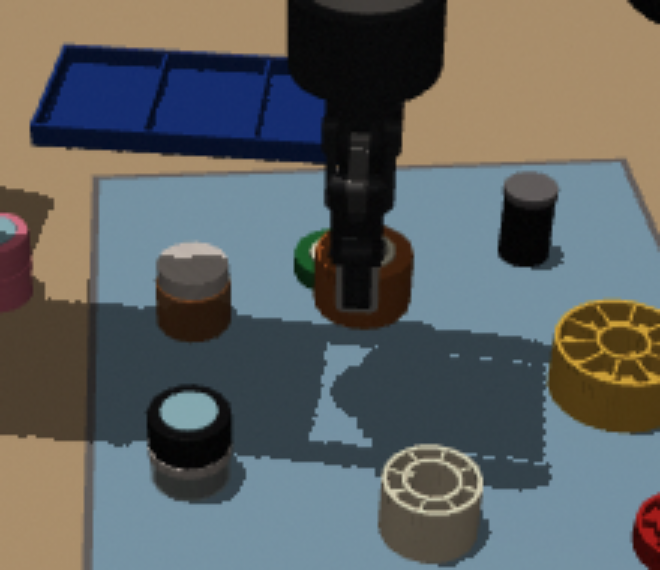

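The roll is held level: its centre is at x≈363 and the finger at 358 in the crop, about 2 mm apart. I'm carrying it to the blue compartment at (0.543, 0.292).

Request:
{"fn": "drive_tool", "kwargs": {
  "deltas": [
    [[0,0.02,0],0],
    [[0,0.04,0],0],
    [[0,0.045,0],0],
    [[0,0.045,0],0],
    [[0,0.045,0],0],
    [[0,0.035,0],0],
    [[0,0.02,0],0],
    [[0,0.01,0],0],
    [[0,0,0],0],
    [[0,0,0],0]
  ]
}}

```text
time_s: 7.1
eef_pos: [0.5332, 0.2689, 0.0673]
eef_rot: [0.005, 0.083, 0.997, -0.005]
wrist_force: [-0.2, -0.2, -0.9]
opening: 0.585
```

Request:
{"fn": "drive_tool", "kwargs": {
  "deltas": [
    [[0.008,0.022,0],0],
    [[0,0,0],0],
    [[0,0,-0.01],0],
    [[0,0,-0.01],0],
    [[0,0,-0.01],0],
    [[0,0,-0.006],0],
    [[0,0,0],0]
  ]
}}

```text
time_s: 7.8
eef_pos: [0.5405, 0.2828, 0.0257]
eef_rot: [0.003, 0.087, 0.996, -0.006]
wrist_force: [-0.1, 0.6, -1.2]
opening: 0.584
```

Run:
```python
from bench import *
import cv2
for n in('side','top'):
    c=camera(n);f=c['frame']
    f=f[90:240,230:430] if n=='side' else f[170:350,70:270]
    cv2.imwrite(f'pics/{n}4.png',cv2.resize(f[:,:,::-1],None,fx=3,fy=3))
```

```text
(no output)
```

View pics/side4.png

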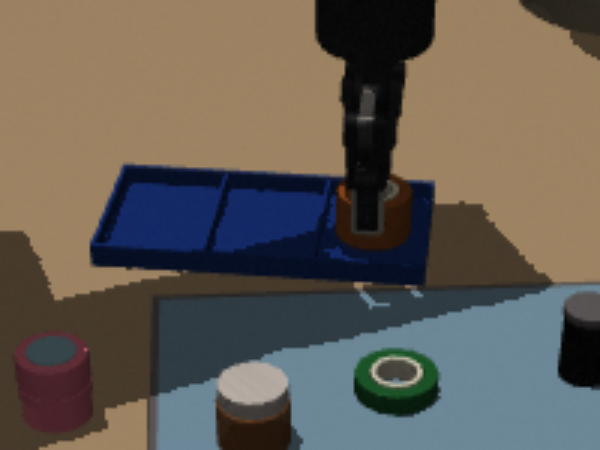

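View pics/top4.png

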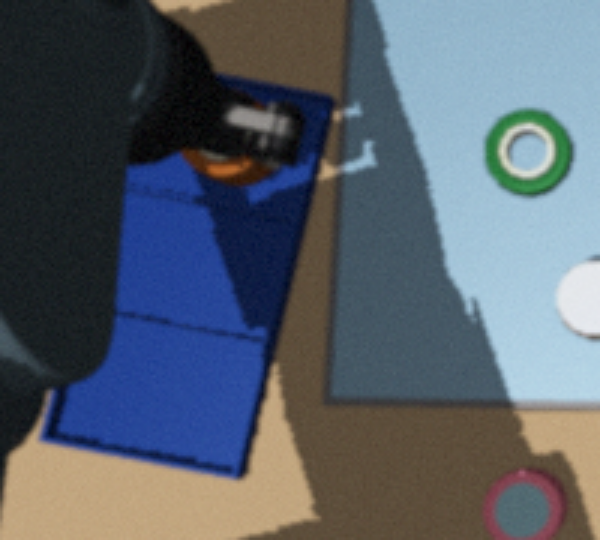

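The roll is inside the right-hand compartment (side crop 373,212). I'm shifting it 9 mm in y and lowering it.

Request:
{"fn": "drive_tool", "kwargs": {
  "deltas": [
    [[0.002,0.009,0],0],
    [[0,0,-0.004],0],
    [[0,0,-0.003],0],
    [[0,0,0],0]
  ]
}}

```text
time_s: 8.3
eef_pos: [0.5445, 0.294, 0.0209]
eef_rot: [0.005, 0.087, 0.996, -0.005]
wrist_force: [-0.7, -0.3, -0.0]
opening: 0.583
```

Request:
{"fn": "drive_tool", "kwargs": {
  "deltas": [
    [[0,0,-0.002],0],
    [[0,0,0],0]
  ]
}}

```text
time_s: 8.5
eef_pos: [0.5444, 0.2941, 0.0187]
eef_rot: [0.005, 0.087, 0.996, -0.006]
wrist_force: [0.4, 0.4, -0.5]
opening: 0.583
```

Request:
{"fn": "drive_tool", "kwargs": {
  "deltas": [
    [[0,0,-0.001],0],
    [[0,0,0],0]
  ]
}}

```text
time_s: 8.7
eef_pos: [0.5445, 0.294, 0.0177]
eef_rot: [0.005, 0.087, 0.996, -0.005]
wrist_force: [-0.0, -0.5, -0.6]
opening: 0.579
```

Request:
{"fn": "drive_tool", "kwargs": {
  "deltas": [
    [[0,0,-0.001],0],
    [[0,0,0],0]
  ]
}}

```text
time_s: 8.9
eef_pos: [0.5446, 0.2939, 0.0167]
eef_rot: [0.005, 0.087, 0.996, -0.006]
wrist_force: [-0.3, 0.2, -0.2]
opening: 0.582
```

Request:
{"fn": "drive_tool", "kwargs": {
  "deltas": [
    [[0,0,-0.001],0],
    [[0,0,0],0]
  ]
}}

```text
time_s: 9.1
eef_pos: [0.5448, 0.294, 0.0163]
eef_rot: [0.005, 0.087, 0.996, -0.005]
wrist_force: [-0.1, -0.2, -0.1]
opening: 0.584
```

Request:
{"fn": "drive_tool", "kwargs": {
  "deltas": [
    [[0,0,-0.001],0],
    [[0,0,0],0]
  ]
}}

```text
time_s: 9.3
eef_pos: [0.5449, 0.2941, 0.0164]
eef_rot: [0.005, 0.087, 0.996, -0.005]
wrist_force: [-0.7, 0.5, -0.5]
opening: 0.582
```

The descent stopped at z=0.0163, so the roll is on the floor. I'm opening partway and rising.

Request:
{"fn": "drive_tool", "kwargs": {
  "deltas": [
    [[0,0,0],0],
    [[0,0,0],0],
    [[0,0,0],0]
  ],
  "gripper": 0.78
}}

```text
time_s: 9.6
eef_pos: [0.545, 0.2941, 0.0161]
eef_rot: [0.005, 0.087, 0.996, -0.005]
wrist_force: [0.4, 0.6, -0.6]
opening: 0.78
```

Request:
{"fn": "drive_tool", "kwargs": {
  "deltas": [
    [[0,0,0.01],0],
    [[0,0,0.02],0],
    [[0,0,0.02],0],
    [[0,0,0.02],0],
    [[0,0,0.015],0],
    [[0,0,0],0]
  ]
}}

```text
time_s: 10.2
eef_pos: [0.5444, 0.2939, 0.106]
eef_rot: [0.005, 0.087, 0.996, -0.005]
wrist_force: [-0.6, 0.2, 0.2]
opening: 0.78
```

Request:
{"fn": "drive_tool", "kwargs": {
  "deltas": [
    [[0.002,-0.02,0],0],
    [[0.002,-0.04,0],0],
    [[0.002,-0.048,0],0],
    [[0.002,-0.048,0],0],
    [[0.002,-0.048,0],0],
    [[0.002,-0.048,0],0],
    [[0.002,-0.048,0],0],
    [[0.002,-0.04,0],0],
    [[0.002,-0.025,0],0],
    [[0,-0.012,0],0]
  ],
  "gripper": 1
}}

```text
time_s: 11.2
eef_pos: [0.5577, -0.0942, 0.1018]
eef_rot: [0.004, 0.084, 0.996, -0.005]
wrist_force: [0.5, -0.2, -0.5]
opening: 1.0
```

Request:
{"fn": "drive_tool", "kwargs": {
  "deltas": [
    [[0,0,0],0],
    [[0,0,0],0]
  ]
}}

```text
time_s: 11.4
eef_pos: [0.5569, -0.0946, 0.1007]
eef_rot: [0.003, 0.085, 0.996, -0.004]
wrist_force: [0.2, 1.0, 0.0]
opening: 1.002
```

Request:
{"fn": "drive_tool", "kwargs": {
  "deltas": [
    [[0.008,-0.013,-0.01],0],
    [[0,0,-0.015],0],
    [[0,0,-0.02],0],
    [[0,0,-0.015],0],
    [[0,0,-0.01],0],
    [[0,0,0],0]
  ]
}}

```text
time_s: 12.0
eef_pos: [0.5632, -0.0979, 0.0253]
eef_rot: [0.001, 0.081, 0.997, -0.003]
wrist_force: [-0.6, 0.2, -0.4]
opening: 1.004
```

Run:
```python
from bench import *
import cv2
c=camera('side');cv2.imwrite(f'pics/side5.png',cv2.resize(c['frame'][90:350,230:520,::-1],None,fx=2.7,fy=2.3))
```

```text
(no output)
```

View pics/side5.png

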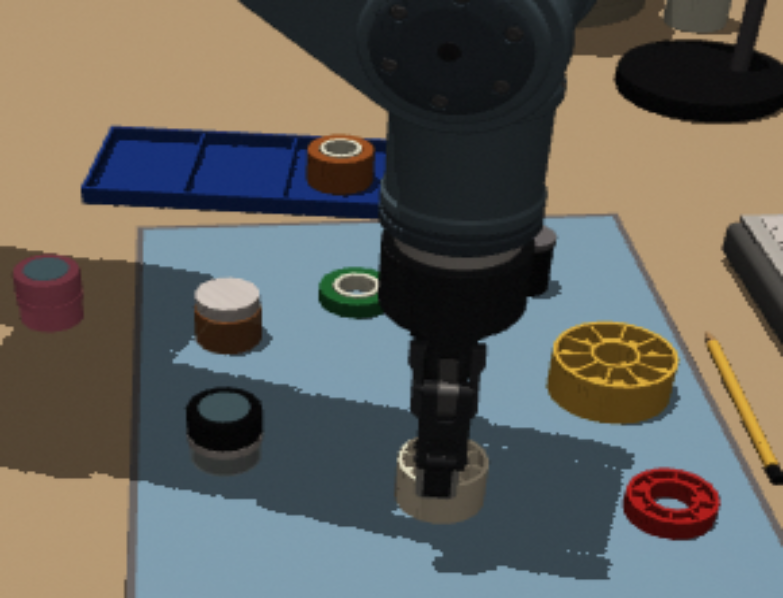

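Amber roll lies flat in the tray (340,165), and the gripper straddles the ivory core (442,480). I'm correcting y and closing.

Request:
{"fn": "drive_tool", "kwargs": {
  "deltas": [
    [[0.002,-0.01,-0.005],0],
    [[0,0,-0.006],0],
    [[0,0,0],0]
  ]
}}

```text
time_s: 12.35
eef_pos: [0.5672, -0.1092, 0.0159]
eef_rot: [0.003, 0.08, 0.997, -0.003]
wrist_force: [0.8, -0.9, 0.3]
opening: 1.002
```

Request:
{"fn": "drive_tool", "kwargs": {
  "deltas": [
    [[0,0,0],0],
    [[0,0,0],0],
    [[0,0,0],0],
    [[0,0,0],0],
    [[0,0,0],0],
    [[0,0,0],0]
  ],
  "gripper": 0
}}

```text
time_s: 12.95
eef_pos: [0.5687, -0.1102, 0.0181]
eef_rot: [0.005, 0.081, 0.997, -0.004]
wrist_force: [-0.1, 0.0, -1.0]
opening: 0.565
```

Request:
{"fn": "drive_tool", "kwargs": {
  "deltas": [
    [[0,0,0.01],0],
    [[0,0,0.025],0],
    [[0,0,0.025],0],
    [[0,0,0.015],0],
    [[0,0,0],0],
    [[-0.004,0.02,0],0],
    [[-0.009,0.04,0],0],
    [[-0.01,0.046,0],0],
    [[-0.01,0.046,0],0],
    [[-0.01,0.046,0],0]
  ]
}}

```text
time_s: 13.95
eef_pos: [0.5242, 0.0877, 0.0968]
eef_rot: [0.006, 0.086, 0.996, -0.004]
wrist_force: [-0.1, 0.1, 0.5]
opening: 0.566
```

Request:
{"fn": "drive_tool", "kwargs": {
  "deltas": [
    [[-0.01,0.046,0],0],
    [[-0.01,0.046,0],0],
    [[-0.01,0.04,0],0],
    [[-0.008,0.03,0],0],
    [[-0.005,0.015,0],0],
    [[0,0,0],0],
    [[0,0,0],0]
  ]
}}

```text
time_s: 14.65
eef_pos: [0.4728, 0.2768, 0.0928]
eef_rot: [0.003, 0.082, 0.997, -0.005]
wrist_force: [-0.8, -0.1, -0.0]
opening: 0.564
```

Request:
{"fn": "drive_tool", "kwargs": {
  "deltas": [
    [[0,0.015,0],0],
    [[0,0.01,0],0],
    [[0,0,0],0],
    [[0,0,-0.012],0],
    [[0,0,-0.016],0],
    [[0,0,-0.012],0],
    [[0,0,-0.006],0],
    [[0,0,0],0]
  ]
}}

```text
time_s: 15.45
eef_pos: [0.4741, 0.3, 0.0423]
eef_rot: [0.002, 0.085, 0.996, -0.005]
wrist_force: [0.2, 0.1, -0.1]
opening: 0.564
```

Request:
{"fn": "drive_tool", "kwargs": {
  "deltas": [
    [[-0.002,0.004,-0.006],0],
    [[0,0,-0.006],0],
    [[0,0,-0.004],0],
    [[0,0,0],0]
  ]
}}

```text
time_s: 15.85
eef_pos: [0.4725, 0.3044, 0.0256]
eef_rot: [0.003, 0.085, 0.996, -0.005]
wrist_force: [-1.1, 0.1, -0.2]
opening: 0.568
```

Run:
```python
from bench import *
import cv2
c=camera('side');cv2.imwrite(f'pics/side6.png',cv2.resize(c['frame'][90:240,230:430,::-1],None,fx=3,fy=3))
```

```text
(no output)
```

View pics/side6.png

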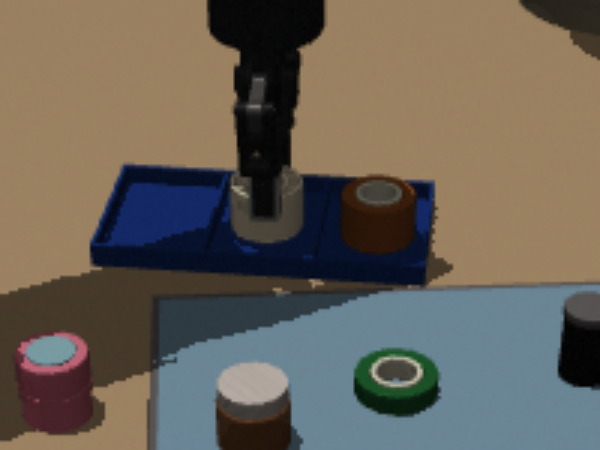

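The core is just above the middle compartment floor (267,208) and clear of the dividers. I'm lowering it to contact.

Request:
{"fn": "drive_tool", "kwargs": {
  "deltas": [
    [[0,0,-0.002],0],
    [[0,0,-0.001],0],
    [[0,0,-0.001],0],
    [[0,0,0],0]
  ]
}}

```text
time_s: 16.3
eef_pos: [0.4734, 0.3047, 0.0225]
eef_rot: [0.004, 0.085, 0.996, -0.005]
wrist_force: [0.1, -0.5, -0.6]
opening: 0.567
```

Request:
{"fn": "drive_tool", "kwargs": {
  "deltas": [
    [[0,0,-0.001],0],
    [[0,0,0],0]
  ]
}}

```text
time_s: 16.5
eef_pos: [0.4735, 0.3048, 0.0216]
eef_rot: [0.004, 0.085, 0.996, -0.005]
wrist_force: [0.4, 0.1, -0.2]
opening: 0.567
```

Request:
{"fn": "drive_tool", "kwargs": {
  "deltas": [
    [[0,0,-0.001],0],
    [[0,0,0],0]
  ]
}}

```text
time_s: 16.7
eef_pos: [0.4736, 0.3048, 0.0206]
eef_rot: [0.004, 0.085, 0.996, -0.005]
wrist_force: [0.1, 0.3, -0.8]
opening: 0.567
```

Request:
{"fn": "drive_tool", "kwargs": {
  "deltas": [
    [[0,0,-0.001],0],
    [[0,0,0],0]
  ]
}}

```text
time_s: 16.9
eef_pos: [0.474, 0.3049, 0.0205]
eef_rot: [0.004, 0.085, 0.996, -0.004]
wrist_force: [0.2, 0.7, 0.4]
opening: 0.567
```

Request:
{"fn": "drive_tool", "kwargs": {
  "deltas": [
    [[0,0,-0.001],0],
    [[0,0,0],0]
  ]
}}

```text
time_s: 17.1
eef_pos: [0.4744, 0.305, 0.0205]
eef_rot: [0.005, 0.085, 0.996, -0.004]
wrist_force: [-0.1, 0.2, -0.4]
opening: 0.566
```

Contact at z=0.0205. I'm releasing and rising.

Request:
{"fn": "drive_tool", "kwargs": {
  "deltas": [
    [[0,0,0],0],
    [[0,0,0],0],
    [[0,0,0],0]
  ],
  "gripper": 0.78
}}

```text
time_s: 17.4
eef_pos: [0.4744, 0.305, 0.0201]
eef_rot: [0.005, 0.085, 0.996, -0.004]
wrist_force: [-0.7, 0.7, -0.0]
opening: 0.782
```

Request:
{"fn": "drive_tool", "kwargs": {
  "deltas": [
    [[0,0,0.01],0],
    [[0,0,0.02],0],
    [[0,0,0.02],0],
    [[0,0,0.02],0],
    [[0,0,0.015],0],
    [[0,0,0],0]
  ]
}}

```text
time_s: 18.0
eef_pos: [0.4735, 0.3047, 0.11]
eef_rot: [0.004, 0.085, 0.996, -0.005]
wrist_force: [0.4, -0.2, -0.1]
opening: 0.78
```

Request:
{"fn": "drive_tool", "kwargs": {
  "deltas": [
    [[-0.002,-0.02,0],0],
    [[-0.002,-0.038,0],0],
    [[-0.003,-0.048,0],0],
    [[-0.003,-0.048,0],0],
    [[-0.003,-0.048,0],0],
    [[-0.003,-0.048,0],0],
    [[-0.003,-0.04,0],0],
    [[-0.003,-0.025,0],0],
    [[0,-0.012,0],0],
    [[0,0,0],0]
  ],
  "gripper": 1
}}

```text
time_s: 19.0
eef_pos: [0.4473, -0.0328, 0.1085]
eef_rot: [0.005, 0.084, 0.996, -0.004]
wrist_force: [0.3, 0.4, -0.4]
opening: 0.999
```

Request:
{"fn": "drive_tool", "kwargs": {
  "deltas": [
    [[0,0,0],0]
  ]
}}

```text
time_s: 19.1
eef_pos: [0.447, -0.0327, 0.1081]
eef_rot: [0.005, 0.084, 0.996, -0.004]
wrist_force: [-0.4, 1.6, 0.6]
opening: 1.002
```

Request:
{"fn": "drive_tool", "kwargs": {
  "deltas": [
    [[0,-0.015,0],0],
    [[0,-0.014,0],0],
    [[0,0,0],0],
    [[0,0,-0.012],0],
    [[0,0,-0.015],0],
    [[0,0,-0.01],0],
    [[0,0,0],0]
  ]
}}

```text
time_s: 19.8
eef_pos: [0.4462, -0.0574, 0.0672]
eef_rot: [0.004, 0.082, 0.997, -0.003]
wrist_force: [0.1, -0.4, -0.1]
opening: 0.998
```

Run:
```python
from bench import *
import cv2
c=camera('side');cv2.imwrite(f'pics/side7.png',cv2.resize(c['frame'][120:330,230:430,::-1],None,fx=2.8,fy=2.8))
```

```text
(no output)
```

View pics/side7.png

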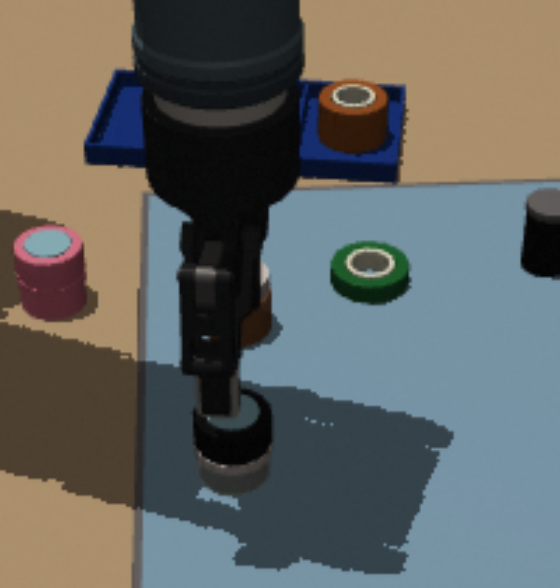

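The near finger is at (220,395) and the loupe at (233,430). The offset is explained by the 10° jaw yaw, so I'm descending.

Request:
{"fn": "drive_tool", "kwargs": {
  "deltas": [
    [[0.001,-0.005,-0.01],0],
    [[0,0,-0.012],0],
    [[0,0,-0.01],0],
    [[0,0,-0.005],0],
    [[0,0,0],0]
  ]
}}

```text
time_s: 20.35
eef_pos: [0.4481, -0.0628, 0.028]
eef_rot: [0.005, 0.081, 0.997, -0.003]
wrist_force: [-0.9, -0.7, -0.4]
opening: 0.999
```

Request:
{"fn": "drive_tool", "kwargs": {
  "deltas": [
    [[0,0,-0.006],0],
    [[0,0,-0.003],0],
    [[0,0,0],0]
  ]
}}

```text
time_s: 20.65
eef_pos: [0.4483, -0.0629, 0.0184]
eef_rot: [0.005, 0.081, 0.997, -0.003]
wrist_force: [-0.0, 0.4, 0.2]
opening: 0.997
```

Request:
{"fn": "drive_tool", "kwargs": {
  "deltas": [
    [[0,0,0],0],
    [[0,0,0],0],
    [[0,0,0],0],
    [[0,0,0],0],
    [[0,0,0],0],
    [[0,0,0],0]
  ],
  "gripper": 0
}}

```text
time_s: 21.25
eef_pos: [0.4493, -0.0632, 0.0195]
eef_rot: [0.006, 0.081, 0.997, -0.003]
wrist_force: [-0.6, -0.6, -1.4]
opening: 0.491
```

Request:
{"fn": "drive_tool", "kwargs": {
  "deltas": [
    [[0,0,0.01],0],
    [[0,0,0.025],0],
    [[0,0,0.03],0],
    [[0,0,0.02],0],
    [[0,0,0],0],
    [[-0.002,0.02,0],0],
    [[-0.005,0.038,0],0],
    [[-0.006,0.046,0],0],
    [[-0.006,0.046,0],0],
    [[-0.006,0.046,0],0]
  ]
}}

```text
time_s: 22.25
eef_pos: [0.4227, 0.1338, 0.108]
eef_rot: [0.007, 0.087, 0.996, -0.004]
wrist_force: [1.3, 1.2, -0.1]
opening: 0.495
```

Request:
{"fn": "drive_tool", "kwargs": {
  "deltas": [
    [[-0.006,0.046,0],0],
    [[-0.006,0.046,0],0],
    [[-0.006,0.035,0],0],
    [[-0.004,0.025,0],0],
    [[-0.002,0.012,0],0],
    [[0,0,0],0],
    [[0,0,0],0]
  ]
}}

```text
time_s: 22.95
eef_pos: [0.3916, 0.3073, 0.1026]
eef_rot: [0.004, 0.083, 0.996, -0.005]
wrist_force: [-0.2, 0.1, -0.9]
opening: 0.494
```

Request:
{"fn": "drive_tool", "kwargs": {
  "deltas": [
    [[0.005,0.01,0],0],
    [[0,0,0],0],
    [[0,0,-0.012],0],
    [[0,0,-0.016],0],
    [[0,0,-0.014],0],
    [[0,0,-0.008],0],
    [[0,0,-0.004],0],
    [[0,0,0],0]
  ]
}}

```text
time_s: 23.75
eef_pos: [0.3992, 0.3125, 0.0441]
eef_rot: [0.004, 0.088, 0.996, -0.006]
wrist_force: [-0.7, -0.3, 0.8]
opening: 0.495
```

Run:
```python
from bench import *
import cv2
c=camera('side');cv2.imwrite(f'pics/side8.png',cv2.resize(c['frame'][90:240,230:430,::-1],None,fx=3,fy=3))
```

View pics/side8.png

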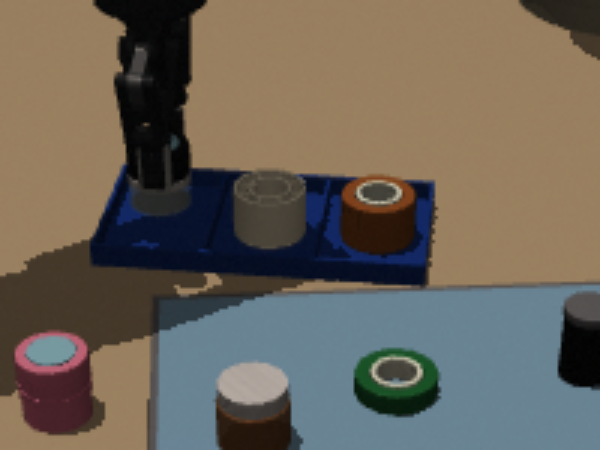

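The loupe is over the left compartment (163,195), upright, and the core lies flat in the middle one.

Request:
{"fn": "drive_tool", "kwargs": {
  "deltas": [
    [[-0.003,0.004,-0.006],0],
    [[0,0,-0.006],0],
    [[0,0,-0.004],0],
    [[0,0,-0.002],0],
    [[0,0,0],0]
  ]
}}

```text
time_s: 24.3
eef_pos: [0.3972, 0.3178, 0.0264]
eef_rot: [0.005, 0.087, 0.996, -0.005]
wrist_force: [-0.1, 0.2, -0.2]
opening: 0.496
```

Request:
{"fn": "drive_tool", "kwargs": {
  "deltas": [
    [[0,0,-0.001],0],
    [[0,0,0],0]
  ]
}}

```text
time_s: 24.5
eef_pos: [0.3973, 0.3179, 0.0254]
eef_rot: [0.006, 0.087, 0.996, -0.005]
wrist_force: [-0.8, -0.2, -0.0]
opening: 0.497
```

Request:
{"fn": "drive_tool", "kwargs": {
  "deltas": [
    [[0,0,-0.0015],0],
    [[0,0,0],0],
    [[0,0,-0.001],0],
    [[0,0,0],0]
  ]
}}

```text
time_s: 24.9
eef_pos: [0.3977, 0.318, 0.0232]
eef_rot: [0.006, 0.087, 0.996, -0.005]
wrist_force: [0.3, -0.3, -1.0]
opening: 0.499
```

Request:
{"fn": "drive_tool", "kwargs": {
  "deltas": [
    [[0,0,-0.001],0],
    [[0,0,0],0]
  ]
}}

```text
time_s: 25.1
eef_pos: [0.398, 0.318, 0.0224]
eef_rot: [0.006, 0.087, 0.996, -0.004]
wrist_force: [0.6, -0.5, -0.0]
opening: 0.497
```

Request:
{"fn": "drive_tool", "kwargs": {
  "deltas": [
    [[0,0,-0.001],0],
    [[0,0,0],0]
  ]
}}

```text
time_s: 25.3
eef_pos: [0.3982, 0.3181, 0.0226]
eef_rot: [0.006, 0.087, 0.996, -0.005]
wrist_force: [0.6, -0.5, -0.0]
opening: 0.495
```

Contact. I'm releasing and rising.

Request:
{"fn": "drive_tool", "kwargs": {
  "deltas": [
    [[0,0,0],0],
    [[0,0,0],0],
    [[0,0,0],0]
  ],
  "gripper": 0.75
}}

```text
time_s: 25.6
eef_pos: [0.3984, 0.3182, 0.0225]
eef_rot: [0.006, 0.087, 0.996, -0.004]
wrist_force: [-0.7, -0.1, 0.8]
opening: 0.749
```

Request:
{"fn": "drive_tool", "kwargs": {
  "deltas": [
    [[0,0,0.01],0],
    [[0,0,0.02],0],
    [[0,0,0.02],0],
    [[0,0,0.02],0],
    [[0,0,0.015],0],
    [[0,0,0],0]
  ]
}}

```text
time_s: 26.2
eef_pos: [0.3976, 0.3179, 0.1126]
eef_rot: [0.006, 0.087, 0.996, -0.005]
wrist_force: [-0.1, 0.3, -0.1]
opening: 0.749
```

Request:
{"fn": "drive_tool", "kwargs": {
  "deltas": [
    [[0.012,-0.016,0],0.04],
    [[0.022,-0.032,0],0.05],
    [[0.025,-0.036,0],0.05],
    [[0.025,-0.036,0],0.05],
    [[0.025,-0.036,0],0.05],
    [[0.018,-0.025,0],0.05],
    [[0.01,-0.012,0],0.04],
    [[0,0,0],0.02],
    [[0,0,0],0],
    [[0,0,0],0]
  ],
  "gripper": 1
}}

```text
time_s: 27.2
eef_pos: [0.5352, 0.118, 0.1093]
eef_rot: [0.005, -0.095, 0.995, -0.003]
wrist_force: [-0.5, 0.3, -0.7]
opening: 1.002
```

Request:
{"fn": "drive_tool", "kwargs": {
  "deltas": [
    [[0.006,-0.005,0],0],
    [[0,0,-0.012],0],
    [[0,0,-0.018],0],
    [[0,0,-0.018],0],
    [[0,0,-0.012],0],
    [[0,0,-0.006],0],
    [[0,0,0],0]
  ]
}}

```text
time_s: 27.9
eef_pos: [0.5387, 0.117, 0.0383]
eef_rot: [0.004, -0.098, 0.995, -0.002]
wrist_force: [-0.2, 0.5, 0.8]
opening: 1.002
```

Run:
```python
from bench import *
import cv2
c=camera('side');cv2.imwrite(f'pics/side9.png',cv2.resize(c['frame'][90:290,230:470,::-1],None,fx=2.8,fy=2.8))
c=camera('top');cv2.imwrite(f'pics/top9.png',cv2.resize(c['frame'][120:300,180:380,::-1],None,fx=2.8,fy=2.8))
```

```text
(no output)
```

View pics/side9.png

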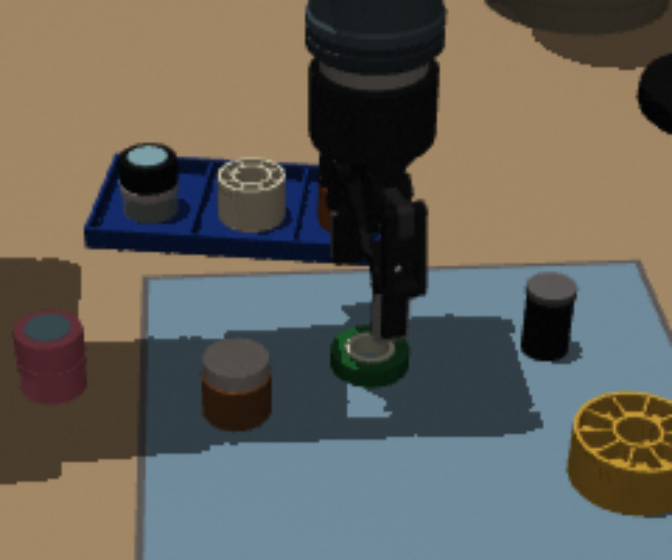

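View pics/top9.png

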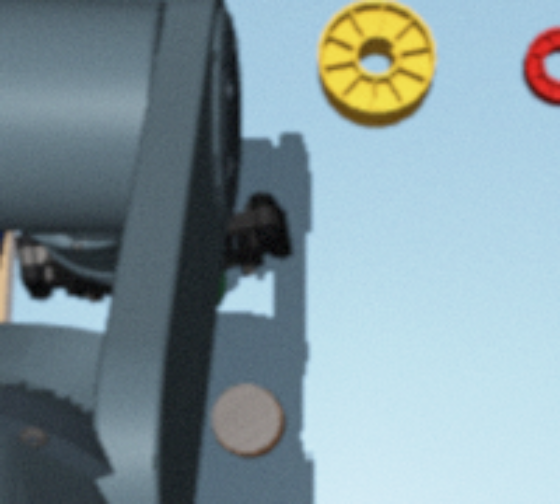

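Run:
```python
from h import *
for y in(.067,.075):
  for z in(.04,.05): print(y,z,proj('side',np.array([.5387+.0095,y,z])))
print(proj('side',np.array([.542,.1133,.016])))
```

```text
0.067 0.04 (np.float64(368.2985396082264), np.float64(217.58144695768607))
0.067 0.05 (np.float64(368.5412797386147), np.float64(212.90937982365995))
0.075 0.04 (np.float64(367.7821107639976), np.float64(214.87900854390844))
0.075 0.05 (np.float64(368.01988494127517), np.float64(210.22006006257564))
(np.float64(361.5235358150552), np.float64(213.3321630896202))
```

The near finger is within 2 mm of where I predicted. I'm correcting and descending for the low roll.

Request:
{"fn": "drive_tool", "kwargs": {
  "deltas": [
    [[0.003,-0.004,-0.01],0],
    [[0,0,-0.01],0],
    [[0,0,-0.006],0],
    [[0,0,-0.003],0],
    [[0,0,0],0]
  ]
}}

```text
time_s: 28.5
eef_pos: [0.5447, 0.1124, 0.0098]
eef_rot: [0.007, -0.097, 0.995, -0.003]
wrist_force: [-0.6, 0.6, -0.3]
opening: 1.001
```

Request:
{"fn": "drive_tool", "kwargs": {
  "deltas": [
    [[-0.003,0,-0.004],0],
    [[0,0,-0.003],0],
    [[0,0,0],0]
  ]
}}

```text
time_s: 28.8
eef_pos: [0.5415, 0.1124, 0.0024]
eef_rot: [0.007, -0.098, 0.995, -0.003]
wrist_force: [-0.2, -0.2, -0.1]
opening: 1.0
```

Request:
{"fn": "drive_tool", "kwargs": {
  "deltas": [
    [[0,0,0],0],
    [[0,0,0],0],
    [[0,0,0],0],
    [[0,0,0],0],
    [[0,0,0],0],
    [[0,0,0],0]
  ],
  "gripper": 0
}}

```text
time_s: 29.4
eef_pos: [0.5424, 0.1125, 0.0041]
eef_rot: [0.008, -0.098, 0.995, -0.003]
wrist_force: [-0.8, 0.9, -0.5]
opening: 0.58
```

Request:
{"fn": "drive_tool", "kwargs": {
  "deltas": [
    [[0,0,0.01],0],
    [[0,0,0.02],0],
    [[0,0,0.025],0],
    [[0,0,0.02],0],
    [[0,0,0.01],0],
    [[0,0,0],0]
  ]
}}

```text
time_s: 30.0
eef_pos: [0.5415, 0.1125, 0.0938]
eef_rot: [0.008, -0.098, 0.995, -0.003]
wrist_force: [1.0, -0.1, 0.1]
opening: 0.578
```

Run:
```python
from bench import *
import cv2
c=camera('side');cv2.imwrite(f'pics/side10.png',cv2.resize(c['frame'][90:290,230:470,::-1],None,fx=2.8,fy=2.8))
```

```text
(no output)
```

View pics/side10.png

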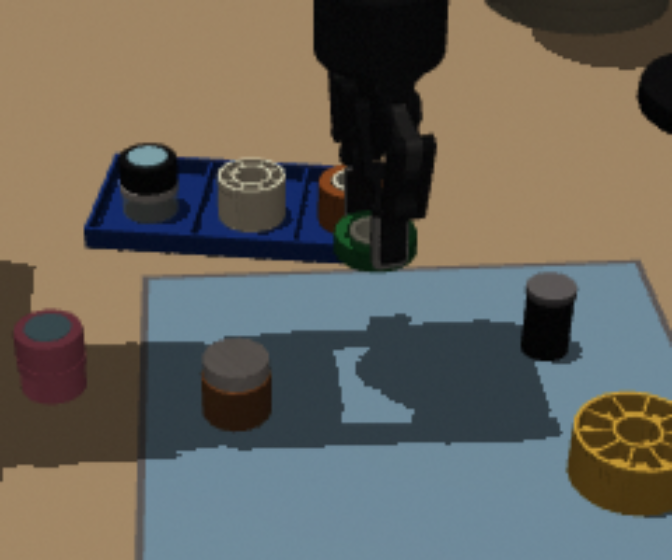

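The green roll is held level (375,240). I'm carrying it to the grey compartment at (0.488, -0.325).

Request:
{"fn": "drive_tool", "kwargs": {
  "deltas": [
    [[-0.003,-0.02,0],0],
    [[-0.005,-0.038,0],0],
    [[-0.006,-0.046,0],0],
    [[-0.006,-0.046,0],0],
    [[-0.006,-0.046,0],0],
    [[-0.006,-0.046,0],0],
    [[-0.006,-0.046,0],0],
    [[-0.006,-0.046,0],0],
    [[-0.004,-0.03,0],0],
    [[-0.003,-0.015,0],0]
  ]
}}

```text
time_s: 31.05
eef_pos: [0.4795, -0.2749, 0.082]
eef_rot: [0.001, -0.101, 0.995, 0.002]
wrist_force: [0.6, 0.6, 0.4]
opening: 0.578
```

Request:
{"fn": "drive_tool", "kwargs": {
  "deltas": [
    [[0,0,0],0],
    [[0,0,0],0]
  ]
}}

```text
time_s: 31.25
eef_pos: [0.4781, -0.2751, 0.0801]
eef_rot: [0.0, -0.099, 0.995, 0.003]
wrist_force: [-0.9, 0.5, -0.3]
opening: 0.58
```

Request:
{"fn": "drive_tool", "kwargs": {
  "deltas": [
    [[0.003,-0.015,0],-0.01],
    [[0.004,-0.02,0],-0.01],
    [[0.003,-0.012,0],0],
    [[0,0,0],0],
    [[0,0,-0.012],0],
    [[0,0,-0.012],0],
    [[0,0,-0.006],0],
    [[0,0,0],0]
  ]
}}

```text
time_s: 32.05
eef_pos: [0.4898, -0.3163, 0.0456]
eef_rot: [-0.001, -0.093, 0.996, 0.006]
wrist_force: [0.2, -0.5, -0.6]
opening: 0.581
```

Run:
```python
from bench import *
import cv2
c=camera('side');cv2.imwrite(f'pics/side11.png',cv2.resize(c['frame'][260:480,280:500,::-1],None,fx=2.7,fy=2.7))
```

```text
(no output)
```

View pics/side11.png

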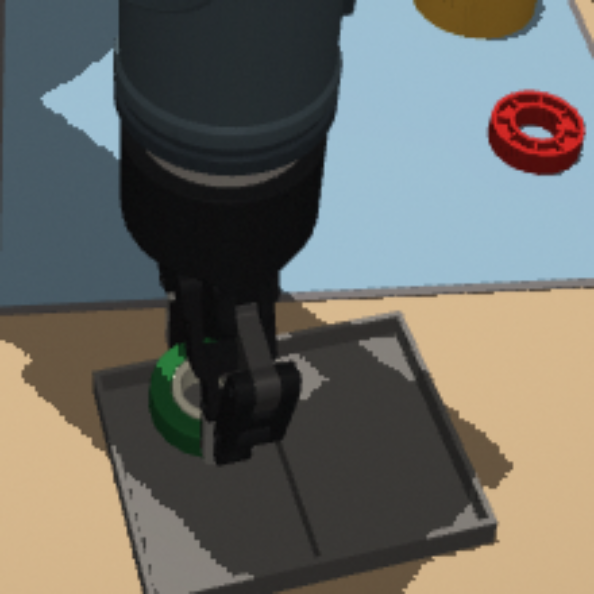

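Run:
```python
from h import *
f=lambda P:[round(float((a-o)*2.7)) for a,o in zip(proj('side',np.array(P)),(280,260))]
x,y,z=.4898,-.3163,.0456
print('roll top ctr',f([x,y,z+.012]),'left',f([x-.026,y,z+.012]),'right',f([x+.026,y,z+.012]),'near',f([x,y-.026,z+.012]),'far',f([x,y+.026,z+.012]))
print('near fingertip in/out',f([x+.005,y-.026,z+.003]),f([x+.008,y-.041,z+.003]))
```

```text
roll top ctr [206, 382] left [146, 385] right [266, 379] near [212, 435] far [200, 332]
near fingertip in/out [223, 447] [234, 479]
```

The projection agrees: a level roll at the TCP should be centred at (206,382) with its left edge at 146, and that is what I see. I'm lowering.

Request:
{"fn": "drive_tool", "kwargs": {
  "deltas": [
    [[-0.001,-0.008,-0.006],0],
    [[0,0,-0.01],0],
    [[0,0,-0.008],0],
    [[0,0,-0.004],0],
    [[0,0,0],0]
  ]
}}

```text
time_s: 32.6
eef_pos: [0.4888, -0.3252, 0.0157]
eef_rot: [-0.001, -0.093, 0.996, 0.005]
wrist_force: [0.2, 0.8, 0.1]
opening: 0.574
```

Request:
{"fn": "drive_tool", "kwargs": {
  "deltas": [
    [[0,0,-0.004],0],
    [[0,0,-0.002],0],
    [[0,0,-0.001],0],
    [[0,0,0],0]
  ]
}}

```text
time_s: 33.0
eef_pos: [0.4891, -0.3253, 0.0084]
eef_rot: [-0.001, -0.093, 0.996, 0.005]
wrist_force: [-0.6, -0.1, -0.8]
opening: 0.576
```

Request:
{"fn": "drive_tool", "kwargs": {
  "deltas": [
    [[0,0,-0.001],0],
    [[0,0,0],0]
  ]
}}

```text
time_s: 33.2
eef_pos: [0.4893, -0.3254, 0.0077]
eef_rot: [-0.0, -0.093, 0.996, 0.005]
wrist_force: [0.4, -0.4, -0.7]
opening: 0.578
```

Request:
{"fn": "drive_tool", "kwargs": {
  "deltas": [
    [[0,0,-0.001],0],
    [[0,0,0],0]
  ]
}}

```text
time_s: 33.4
eef_pos: [0.4895, -0.3256, 0.0071]
eef_rot: [-0.0, -0.093, 0.996, 0.004]
wrist_force: [0.4, -0.4, 0.2]
opening: 0.577
```

Request:
{"fn": "drive_tool", "kwargs": {
  "deltas": [
    [[0,0,-0.001],0],
    [[0,0,0],0]
  ]
}}

```text
time_s: 33.6
eef_pos: [0.4897, -0.3258, 0.007]
eef_rot: [-0.0, -0.093, 0.996, 0.004]
wrist_force: [-0.0, 0.2, -0.3]
opening: 0.575
```

Request:
{"fn": "drive_tool", "kwargs": {
  "deltas": [
    [[0,0,-0.001],0],
    [[0,0,0],0]
  ]
}}

```text
time_s: 33.8
eef_pos: [0.4898, -0.326, 0.007]
eef_rot: [-0.0, -0.093, 0.996, 0.004]
wrist_force: [0.5, 1.1, 1.6]
opening: 0.576
```

Contact. I'm releasing and rising.

Request:
{"fn": "drive_tool", "kwargs": {
  "deltas": [
    [[0,0,0],0],
    [[0,0,0],0],
    [[0,0,0],0]
  ],
  "gripper": 0.78
}}

```text
time_s: 34.1
eef_pos: [0.4898, -0.326, 0.0066]
eef_rot: [-0.0, -0.093, 0.996, 0.004]
wrist_force: [0.4, 0.3, -0.5]
opening: 0.782
```

Request:
{"fn": "drive_tool", "kwargs": {
  "deltas": [
    [[0,0,0.01],0],
    [[0,0,0.02],0],
    [[0,0,0.02],0],
    [[0,0,0.02],0],
    [[0,0,0.015],0],
    [[0,0,0],0]
  ]
}}

```text
time_s: 34.7
eef_pos: [0.4893, -0.3254, 0.0961]
eef_rot: [-0.0, -0.093, 0.996, 0.005]
wrist_force: [0.0, -0.8, 0.8]
opening: 0.785
```

Request:
{"fn": "drive_tool", "kwargs": {
  "deltas": [
    [[0.014,0.013,0],0],
    [[0.025,0.024,0],0],
    [[0.03,0.029,0],0],
    [[0.03,0.029,0],0],
    [[0.03,0.029,0],0],
    [[0.03,0.029,0],0],
    [[0.02,0.02,0],0],
    [[0.012,0.012,0],0],
    [[0,0,0],0],
    [[0,0,0],0]
  ],
  "gripper": 1
}}

```text
time_s: 35.7
eef_pos: [0.6826, -0.1319, 0.089]
eef_rot: [-0.004, -0.091, 0.996, 0.006]
wrist_force: [-0.1, -0.3, -0.4]
opening: 1.001
```

Run:
```python
from bench import *
import cv2
c=camera('side');cv2.imwrite(f'pics/side12.png',cv2.resize(c['frame'][180:480,280:580,::-1],None,fx=2,fy=2))
```

```text
(no output)
```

View pics/side12.png

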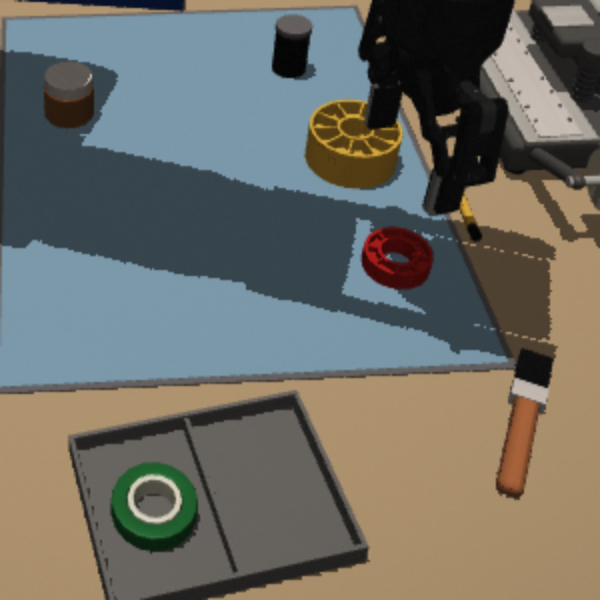

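The green roll lies flat in the grey tray (153,505). The red core at (397,257) is the only 16 mm ring left. I'm descending on it.

Request:
{"fn": "drive_tool", "kwargs": {
  "deltas": [
    [[0.009,0.002,0],0],
    [[0,0,0],0],
    [[0,0,-0.012],0],
    [[0,0,-0.015],0],
    [[0,0,-0.015],0],
    [[0,0,-0.01],0],
    [[0,0,-0.005],0],
    [[0,0,0],0]
  ]
}}

```text
time_s: 36.55
eef_pos: [0.688, -0.1336, 0.0244]
eef_rot: [-0.006, -0.088, 0.996, 0.007]
wrist_force: [-0.5, 0.0, 0.5]
opening: 1.0
```

Run:
```python
from bench import *
import cv2
from h import *
o=get_obs();x,y,z=o['eef_pos'];print(x,y,z)
f=lambda P:[round(float((a-b)*3)) for a,b in zip(proj('side',np.array(P)),(380,200))]
print('near tip inner/outer open', f([x+.0085,y-.0425,z+.013]),f([x+.011,y-.056,z+.013]))
print('core',f([.691,-.130,.016]))
c=camera('side');cv2.imwrite(f'pics/side13.png',cv2.resize(c['frame'][200:380,380:560,::-1],None,fx=3,fy=3))
```

```text
0.6880457352873787 -0.13360633173703504 0.024382129285477783
near tip inner/outer open [338, 353] [352, 374]
core [293, 315]
```

View pics/side13.png

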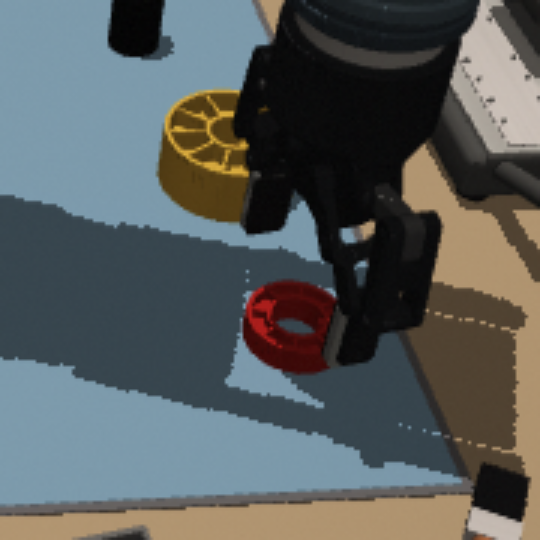

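Finger and core both land where predicted, so I'm correcting 3 mm and finishing the descent.

Request:
{"fn": "drive_tool", "kwargs": {
  "deltas": [
    [[0.003,0.003,-0.006],0],
    [[0,0,-0.006],0],
    [[0,0,-0.004],0],
    [[0,0,0],0]
  ]
}}

```text
time_s: 37.0
eef_pos: [0.6929, -0.1305, 0.0093]
eef_rot: [-0.004, -0.089, 0.996, 0.006]
wrist_force: [-0.4, -0.2, -0.3]
opening: 1.001
```

Request:
{"fn": "drive_tool", "kwargs": {
  "deltas": [
    [[-0.001,0,-0.004],0],
    [[0,0,-0.003],0],
    [[0,0,0],0]
  ]
}}

```text
time_s: 37.3
eef_pos: [0.6922, -0.1305, 0.0022]
eef_rot: [-0.004, -0.089, 0.996, 0.006]
wrist_force: [-0.1, 0.2, -0.3]
opening: 0.999
```

Request:
{"fn": "drive_tool", "kwargs": {
  "deltas": [
    [[0,0,0],0],
    [[0,0,0],0],
    [[0,0,0],0],
    [[0,0,0],0],
    [[0,0,0],0],
    [[0,0,0],0]
  ],
  "gripper": 0
}}

```text
time_s: 37.9
eef_pos: [0.6932, -0.1311, 0.004]
eef_rot: [-0.003, -0.089, 0.996, 0.005]
wrist_force: [-0.9, -0.7, 1.0]
opening: 0.565
```

Request:
{"fn": "drive_tool", "kwargs": {
  "deltas": [
    [[0,0,0.01],0],
    [[0,0,0.02],0],
    [[0,0,0.02],0],
    [[0,0,0.01],0],
    [[0,0,0],0]
  ]
}}

```text
time_s: 38.4
eef_pos: [0.6923, -0.1307, 0.0668]
eef_rot: [-0.004, -0.089, 0.996, 0.006]
wrist_force: [0.1, -0.6, -0.8]
opening: 0.568
```

Run:
```python
from bench import *
import cv2
c=camera('side');cv2.imwrite(f'pics/side14.png',cv2.resize(c['frame'][180:480,280:580,::-1],None,fx=2,fy=2))
```

```text
(no output)
```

View pics/side14.png

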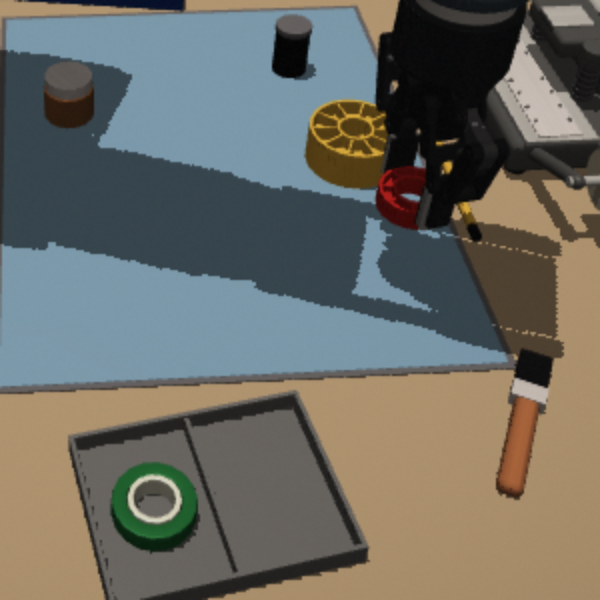

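The red core is held level (405,195). I'm carrying it to the far grey compartment at (0.562, -0.312).

Request:
{"fn": "drive_tool", "kwargs": {
  "deltas": [
    [[-0.01,-0.014,0.005],0],
    [[-0.018,-0.025,0.005],0],
    [[-0.023,-0.033,0.005],0],
    [[-0.023,-0.033,0],0],
    [[-0.02,-0.028,0],0],
    [[-0.013,-0.018,0],0],
    [[-0.006,-0.01,0],0],
    [[0,0,0],0],
    [[0,0,0],0]
  ]
}}

```text
time_s: 39.35
eef_pos: [0.5652, -0.2991, 0.0751]
eef_rot: [-0.009, -0.089, 0.996, 0.009]
wrist_force: [0.0, 0.1, 0.2]
opening: 0.566
```

Request:
{"fn": "drive_tool", "kwargs": {
  "deltas": [
    [[-0.002,-0.013,0],0],
    [[0,0,0],0],
    [[0,0,-0.01],0],
    [[0,0,-0.012],0],
    [[0,0,-0.012],0],
    [[0,0,-0.006],0],
    [[0,0,0],0]
  ]
}}

```text
time_s: 40.05
eef_pos: [0.5646, -0.3084, 0.0297]
eef_rot: [-0.01, -0.091, 0.996, 0.01]
wrist_force: [0.4, -0.2, -1.4]
opening: 0.568
```

Run:
```python
from bench import *
import cv2
c=camera('side');cv2.imwrite(f'pics/side15.png',cv2.resize(c['frame'][280:480,280:500,::-1],None,fx=2.7,fy=2.7))
```

```text
(no output)
```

View pics/side15.png

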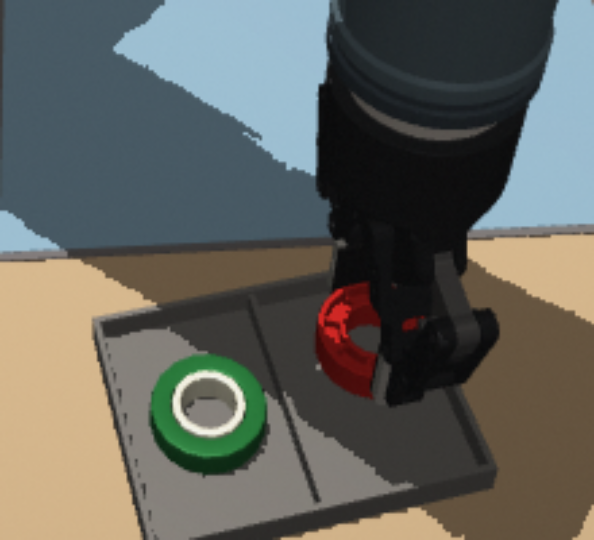

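Request:
{"fn": "drive_tool", "kwargs": {
  "deltas": [
    [[-0.001,-0.004,-0.006],0],
    [[0,0,-0.006],0],
    [[0,0,-0.004],0],
    [[0,0,-0.002],0],
    [[0,0,0],0]
  ]
}}

```text
time_s: 40.6
eef_pos: [0.5642, -0.3135, 0.0114]
eef_rot: [-0.009, -0.091, 0.996, 0.009]
wrist_force: [-1.1, 0.4, 0.3]
opening: 0.572
```

Request:
{"fn": "drive_tool", "kwargs": {
  "deltas": [
    [[0,0,-0.002],0],
    [[0,0,0],0]
  ]
}}

```text
time_s: 40.8
eef_pos: [0.5644, -0.3137, 0.0096]
eef_rot: [-0.009, -0.091, 0.996, 0.009]
wrist_force: [0.2, 0.1, 0.4]
opening: 0.567
```

Request:
{"fn": "drive_tool", "kwargs": {
  "deltas": [
    [[0,0,-0.001],0],
    [[0,0,0],0]
  ]
}}

```text
time_s: 41.0
eef_pos: [0.5646, -0.3138, 0.0089]
eef_rot: [-0.009, -0.091, 0.996, 0.009]
wrist_force: [0.2, 0.4, 0.1]
opening: 0.571
```

Request:
{"fn": "drive_tool", "kwargs": {
  "deltas": [
    [[0,0,-0.001],0],
    [[0,0,0],0]
  ]
}}

```text
time_s: 41.2
eef_pos: [0.5647, -0.3138, 0.008]
eef_rot: [-0.009, -0.091, 0.996, 0.009]
wrist_force: [-0.1, -0.8, -0.4]
opening: 0.566
```

Request:
{"fn": "drive_tool", "kwargs": {
  "deltas": [
    [[0,0,-0.001],0],
    [[0,0,0],0]
  ]
}}

```text
time_s: 41.4
eef_pos: [0.5648, -0.3138, 0.007]
eef_rot: [-0.009, -0.091, 0.996, 0.009]
wrist_force: [-0.3, 0.1, 0.4]
opening: 0.564
```

Request:
{"fn": "drive_tool", "kwargs": {
  "deltas": [
    [[0,0,-0.001],0],
    [[0,0,0],0]
  ]
}}

```text
time_s: 41.6
eef_pos: [0.565, -0.314, 0.0064]
eef_rot: [-0.009, -0.091, 0.996, 0.008]
wrist_force: [0.2, 0.8, 0.8]
opening: 0.566
```

Request:
{"fn": "drive_tool", "kwargs": {
  "deltas": [
    [[0,0,-0.001],0],
    [[0,0,0],0]
  ]
}}

```text
time_s: 41.8
eef_pos: [0.5651, -0.3141, 0.0065]
eef_rot: [-0.009, -0.092, 0.996, 0.008]
wrist_force: [0.2, 1.0, -0.4]
opening: 0.563
```

Contact. I'm releasing, rising, and backing the arm out of view for the final look.

Request:
{"fn": "drive_tool", "kwargs": {
  "deltas": [
    [[0,0,0],0],
    [[0,0,0],0],
    [[0,0,0],0]
  ],
  "gripper": 0.78
}}

```text
time_s: 42.1
eef_pos: [0.5651, -0.3142, 0.0061]
eef_rot: [-0.008, -0.091, 0.996, 0.008]
wrist_force: [0.3, -0.4, 0.6]
opening: 0.785
```

Request:
{"fn": "drive_tool", "kwargs": {
  "deltas": [
    [[0,0,0.01],0],
    [[0,0,0.02],0],
    [[0,0,0.03],0],
    [[0,0,0.03],0],
    [[0,0,0.03],0],
    [[0,0,0.03],0],
    [[0,0,0.015],0],
    [[0,0,0],0]
  ]
}}

```text
time_s: 42.9
eef_pos: [0.5633, -0.3127, 0.1795]
eef_rot: [-0.009, -0.091, 0.996, 0.009]
wrist_force: [-0.2, 0.3, -0.7]
opening: 0.779
```

Request:
{"fn": "drive_tool", "kwargs": {
  "deltas": [
    [[-0.015,0.01,0],0],
    [[-0.03,0.02,0],0],
    [[-0.03,0.03,0],0],
    [[-0.03,0.03,0],0],
    [[-0.03,0.03,0],0],
    [[-0.015,0.03,0],0],
    [[0,0.02,0],0],
    [[0,0.01,0],0],
    [[0,0,0],0],
    [[0,0,0],0]
  ]
}}

```text
time_s: 43.9
eef_pos: [0.4013, -0.1238, 0.1664]
eef_rot: [-0.015, -0.091, 0.996, 0.014]
wrist_force: [-0.7, -0.4, 0.2]
opening: 0.776
```

Run:
```python
from bench import *
import cv2
for n in('side','top'):
    c=camera(n);cv2.imwrite(f'pics/{n}16.png',cv2.resize(c['frame'][:,:,::-1],None,fx=1.25,fy=1.25))
```

```text
(no output)
```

View pics/side16.png

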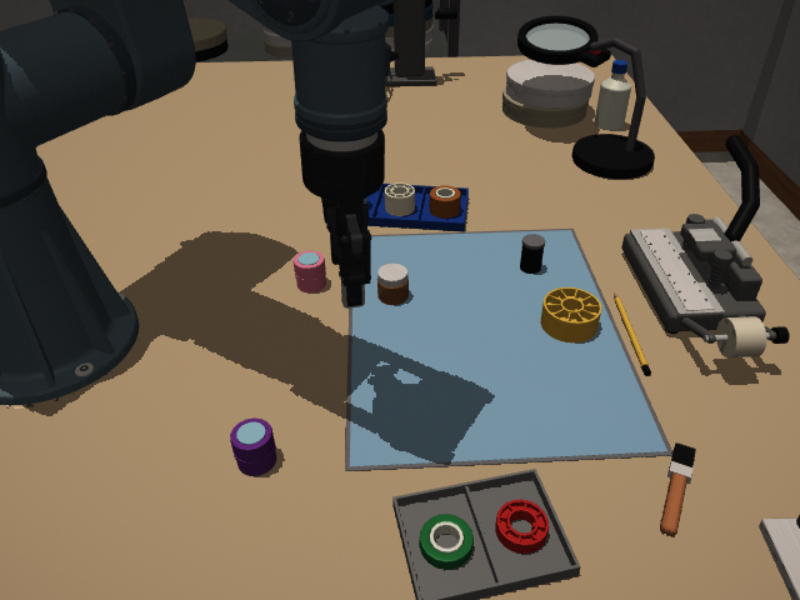

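View pics/top16.png

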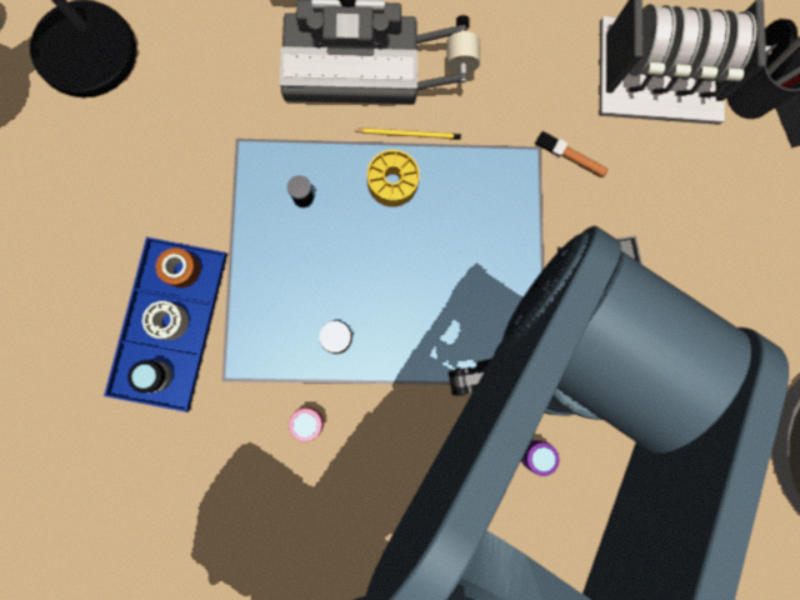

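The pictures show all five items in place, one per compartment, and the loupe lens-up (147,377 in the top view). The canister, jar, big core and both decoys have not moved. I'm handing in.

```bash
python3 -c "
from bench import *
print(hand_in())"
```

```text
the job is handed in; nothing more can be done
None
```

Both kits are made up and handed in after about 44 s of the 128 s allowed. The amber roll, ivory core and loupe are in the blue tray, and the green roll and red core are in the grey tray. Each item was lowered until the floor stopped it, then released.

- **Final pictures:** the last side and top views show one item per compartment. The rings lie flat and the loupe stands lens end up. The canister, jar, big yellow core and the pink and purple look-alikes are where they started.
- **Loupe and grey tray views:** the arm hid the loupe in the last side view and the grey tray in the last top view, so each was confirmed from one camera at the end. An earlier side picture, taken after release, also showed the loupe upright.
- **First grasp:** on the amber roll the tool drifted 12 mm off-centre during a fast descent. I opened, re-centred and gripped again before lifting; slower descents worked after that.
- **Tool tilt:** about 1 to 2 degrees of tilt built up over the moves. It shows no effect on how the items lie.
- **Red core position:** its first two-camera height came out about 5 mm low, so I checked its position again in a close picture before gripping.
- **Contact force:** the wrist force readings stayed near noise (under 2 N) throughout. I judged floor contact by the descent stopping, not by force.

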